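# Weigh a slip-cast cup on the studio beam balance and sort it

### The arm

A 7-joint arm with a two-finger parallel gripper is mounted at the origin on the work surface. World frame = base frame: x ahead of the robot, y to its left, z up, the work surface at z = 0. Lengths are in m, angles in rad, forces in N, time in s.
With the tool pointing down it reaches from about 0.375 to 0.925 m from the base axis. Payload 3.1 kg.
Tool frame: the origin (TCP) lies midway between the tips of the shut fingers; the grasp point (between the pads) lies 19 mm behind it; z points along the fingers, y is the direction in which the jaws open and shut (so a half turn about z gives the same grasp; the last joint's range is limited). The gripper opens to 85 mm and grips with 20 to 120 N. Pads are 22 mm wide; open, the fingers measure 114 mm over their backs; the gripper's body (76 mm by 85 mm) begins 54 mm behind the grasp point. The pads swing forward as they close: fully open they stand 13 mm farther back than shut.
Start: joints at [1.153, 0.383, 0.044, 1.598, -0.018, 1.161, -0.05], TCP at [0.204, -0.617, 0.231] pointing down, gripper open.
Joint ranges: [-2.61, 2.61], [-0.41, 2.15], [-1.48, 1.57], [0, 2.5], [-1.57, 4.71], [0.05, 1.97], [-2.85, 2.85]. Speed limits (rad/s): [2.79, 2.79, 3.14, 3.14, 3.14, 3.14, 3.14].

### API

Orientations are given as [roll, pitch, yaw] about the fixed x, y, z axes, in that order (R = Rz(yaw) Ry(pitch) Rx(roll)).
In Python, from plant import bot gives the robot as it stands. The module is installed in compiled form; this text tells all that it offers. Calls block until the motion is done:
- bot.reach(position, orientation): joint-space move of the TCP to a pose.
- bot.move_linear(position, orientation=None, rate=0.15, force_limit=None): straight line of the TCP; orientation=None keeps the orientation; rate is the mean speed in m/s. With force_limit (N) it stops when the force on the tool has changed by that much, and returns True; else False.
- bot.goto_joints(angles): joint-space move.
- bot.command_gripper(opening): finger opening in m; the grip force is fixed at half the most; returns when the fingers have stopped.
- bot.dwell(seconds).
- bot.inverse_kinematics(position, orientation): joint angles nearest the present ones, or None.
- bot.capture(name): name is "scene" or "side" or "wrist"; returns the picture (420x560x3 uint8, red, green, blue); there is no depth.
- bot.camera_params(name): a dict with "mtx" (3x3 intrinsics, pixels), "k1" (the pictures are not rectified: a ray, as slopes to the right and down, at radius r is drawn at 1 + k1 r^2 times it, then the intrinsics apply), "R" (3x3) and "t" (3): a world point X has camera coordinates R X + t; the wrist camera has in their place "hand_eye" (4x4, takes a point from camera to tool coordinates, whose origin is the TCP and whose axes are the flange's). Camera axes: x right, y down, z forward; pixel columns grow to the right and rows downward; lengths in m; the calibration is good to about 2 mm. A picture is of the moment at which its call begins: read the wrist's pose just before it. camera_params takes no time and is no camera call.
A pose or a line that the arm cannot do raises bot.MotionError and nothing moves.
- bot.job_done(): hands the job in, once; it reports no verdict.
Readings, each from a call of its own:
- bot.read_t(): time.
- bot.read_qpos(): joint angles.
- bot.read_dq(): joint speeds.
- bot.read_tau(): joint torques, N m.
- bot.read_eef_pos(): TCP position.
- bot.read_ee_rot(): TCP orientation.
- bot.read_ft_force(): force on the tool from outside, world axes, zero at the start.
- bot.read_wrist_torque(): the same for the moment, N m.
- bot.read_finger_gap(): finger opening in m.
Only numpy, scipy, OpenCV 4.12 (cv2) and the standard library are available. Lean on these libraries where they do the work, as an engineer would, in place of code of your own. Each camera call takes 0.05 s, during which the arm holds its last target.

### The job

Weigh the bare slip-cast cup standing on the table: set it gently on the balance pan, then nudge the sliding poise along the beam with a light touch until the beam floats level on its own, with nothing touching it. If the poise then stands beyond the red limit tag the cup is cast too thick: move it to the free place on the red-ended board, otherwise to the free place on the blue-ended board. Leave the poise where it balanced, don't bear hard on pan, beam or poise because the knife edges chip, and don't disturb the sorted cups or the putty knife.

Things in the scene. Friction and masses are not known exactly. Their poses are not given: they have to be found in the camera images.
- cup_mid (a point): the cup to weigh: pale terracotta-coloured unglazed slip-cast tumbler, round, straight-sided, 60 mm across, 64 mm tall, wall 6 mm, open at the top, weight unknown (about 120 to 250 g). The point is on its axis half-way up, 32 mm above its foot; z is its axis. It starts standing on the table, alone between the two boards.
- zero_mark (a point): white zero mark in the guard at the right-hand (-y) end of the grey beam balance, 60 mm above the table, fixed to its base. Axes: z up, y along the balance from the guard to the pan, x across. Along +y from the mark: the poise's inner end of travel (poise 0) at 251 mm, the beam's pivot at 306 mm, the pan's centre at 391 mm. The guard is 50 mm wide and 96 mm high.
- beam (a joint): tilt of the beam in rad: 0 level (red pointer at the white mark), positive pan high and poise end low, negative pan low; stops at -0.06 and 0.06. Let go, it settles in 0.7 s. Off the stops, 1 mm of poise travel changes it by about 0.0063. Empty, it lies on the pan-high stop. Only a tilt read with nothing touching beam, poise, pan or cup counts. Over 8 N on it from the robot chips its knife edges.
- pan_top (a point): centre of the upper face of the flat steel pan, 132 mm across, on the left (+y) end of the balance; 85 mm above the table with the beam level, 5 mm higher or lower on the stops. Empty it stands high, gives way at under 1 N and meets a hard stop 10 mm lower. It stays level, and it does not matter where on it the load stands. Over 15 N between cup and pan chips the knife edges.
- poise (a joint): place of the sliding poise on the beam in m: 0 at its inner end, 55 mm from the pivot, growing away from the pan (-y of the balance) to 0.17. It stays where it is left and slides with about 0.5 N. Farther out it balances a heavier cup. The red limit tag stands at 0.102. Over 8 N from the robot on poise or beam chips the knife edges; a gripper's pinch is more than that.
- poise_knob (a point): the poise's upright steel post, 12 mm thick: the point is on the post's axis, 23 mm below its top and 27 mm above the top of the brass block (26 mm across the beam, 28 mm along it) that rides on the beam. Point 105 mm above the table with the beam level, up to 14 mm higher or lower when the beam tilts.
- limit_tag (a point): red limit tag clipped across the underside of the beam, 3 mm thick; the point is in the beam's middle height. The poise passes over it. Poise centre farther from the pan than this tag means heavy.
- board_heavy_spot (a point): free place on top of the red-ended plywood board (110 x 200 mm, 14 mm thick, lying with its long side along its y); on its surface, 42 mm from the board's centre along +y. z up. For heavy cups.
- board_light_spot (a point): free place on top of the blue-ended plywood board, otherwise the same as the red-ended one. For light cups. The two boards may change sides.
- cup_done_heavy_mid (a point): sorted cup on the red-ended board, like the cup to weigh; point on its axis half-way up. It stands 87 mm from the free place, along the board's -y. Leave alone.
- cup_done_light_mid (a point): sorted cup on the blue-ended board, likewise. Leave alone.
- putty_knife_mid (a point): putty knife with black handle, 205 mm long, 50 mm wide, 20 mm high, lying on the table beyond the balance; point in its middle. Leave alone.
Mind the look-alikes: they are no part of the job. Leave any green or purple look-alike of the part that bears board_light_spot alone.

How it is judged:
By the outcome, as a careful person would: the job done as asked, in the order asked, and still so for the second after the job is handed in, with the robot touching nothing.
It also fails if it takes over 72 s, if anything falls off the work surface, if the arm or the gripper's body presses on something with over 40 N, if the wrist force passes 120 N, or if a joint passes its speed limit or range.

## Working session

There is one attempt and no reset: what is moved stays moved. The work goes in short steps, each a Python script; the robot and the scene stay as the last script left them, time stands still between calls to the robot, and variables do not carry over. Pictures are saved under pics/ and viewed, and the job is handed in when it is done.

```bash
mkdir -p pics; ls; python3 - <<'E'
from plant import bot
import cv2
print(bot.read_t(),bot.read_eef_pos(),bot.read_ee_rot())
for n in ["scene","side","wrist"]:
    im=bot.capture(n); cv2.imwrite(f"pics/a_{n}.png",im[:,:,::-1]); 
    print(n,bot.camera_params(n))
E
```

```text
pics
0.0 [ 0.20400972 -0.61612838  0.22985791] [-3.13890233e+00  1.53321918e-04  3.19871160e-01]
scene {'mtx': array([[487.85960439,   0.        , 282.14587786],
       [  0.        , 487.85960439, 222.1507414 ],
       [  0.        ,   0.        ,   1.        ]]), 'k1': 0.02671837687162495, 'R': array([[-0.17203984,  0.9850563 ,  0.00814756],
       [ 0.79771873,  0.14416451, -0.5855437 ],
       [-0.5779681 , -0.09423739, -0.81059989]]), 't': array([ 0.09477688, -0.36184356,  1.45651459])}
side {'mtx': array([[390.45595664,   0.        , 290.42603108],
       [  0.        , 390.45595664, 208.39264706],
       [  0.        ,   0.        ,   1.        ]]), 'k1': 0.0224003254974276, 'R': array([[-0.87850357, -0.47772227,  0.00359329],
       [-0.35168633,  0.64160351, -0.68166096],
       [ 0.32333915, -0.6001053 , -0.73165936]]), 't': array([0.45383493, 0.24111569, 0.97074668])}
wrist {'mtx': array([[325.47544965,   0.        , 275.44171638],
       [  0.        , 325.47544965, 211.9557198 ],
       [  0.        ,   0.        ,   1.        ]]), 'k1': -0.01934405704324192, 'hand_eye': array([[ 3.18870536e-05, -9.62611865e-01, -2.70884471e-01,
         6.76154620e-02],
       [ 9.99999913e-01,  1.43311325e-04, -3.91554861e-04,
        -1.09845833e-05],
       [ 4.15736167e-04, -2.70884435e-01,  9.62611786e-01,
        -1.42346385e-01],
       [ 0.00000000e+00,  0.00000000e+00,  0.00000000e+00,
         1.00000000e+00]])}
```

View pics/a_scene.png

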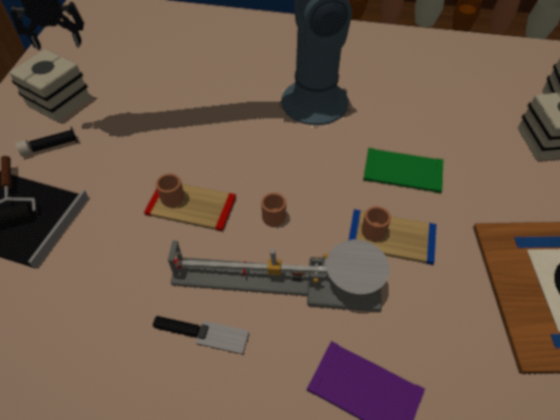

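View pics/a_side.png

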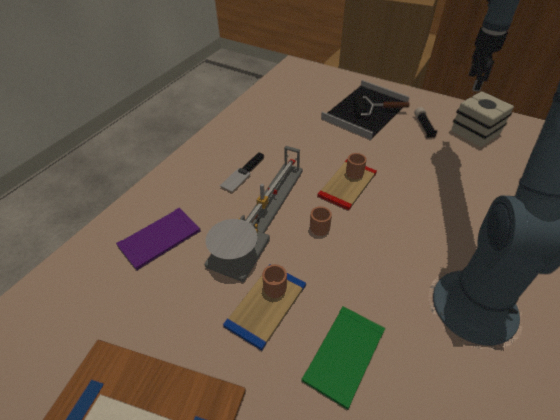

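View pics/a_wrist.png

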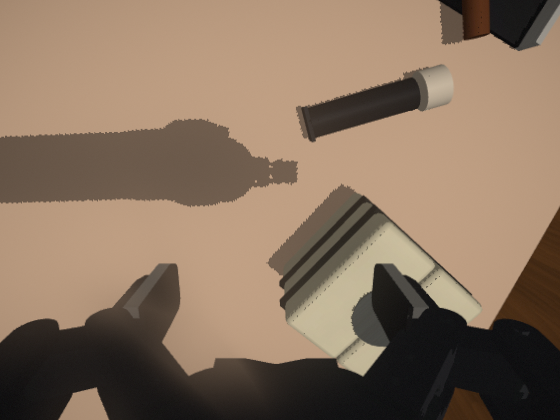

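The scene view shows the following, with pixels as (column, row):
- **Candidate cups:** the lone cup between the boards at (274,208), the cup on the red-ended board at (171,190), and the cup on the blue-ended board at (377,222). I choose (274,208).
- **Candidate boards:** red-ended at (190,204), blue-ended at (392,235), a green look-alike at (404,169), a purple one at (366,385), and a large board with blue strips at (540,290). I choose the first two.
- **Balance:** guard at (175,258), poise at (273,265), pan at (357,268).

The side view agrees with this.

```bash
cat > h.py <<'E'
import numpy as np, cv2
from plant import bot
from scipy.spatial.transform import Rotation as Ro
def ray(name,px,pose=None):
    P=bot.camera_params(name); K=P['mtx'];k1=P['k1']
    d=np.array([(px[0]-K[0,2])/K[0,0],(px[1]-K[1,2])/K[1,1]]);u=d.copy()
    for _ in range(20): u=d/(1+k1*(u@u))
    v=np.array([u[0],u[1],1.])
    if name=='wrist':
        p,o=pose; T=np.eye(4);T[:3,:3]=Ro.from_euler('xyz',o).as_matrix();T[:3,3]=p
        M=T@P['hand_eye']; return M[:3,3],M[:3,:3]@v
    R,t=np.array(P['R']),np.array(P['t']); return -R.T@t,R.T@v
def onz(name,px,z,pose=None):
    c,d=ray(name,px,pose); return c+d*(z-c[2])/d[2]
def proj(name,X,pose=None):
    P=bot.camera_params(name);K=P['mtx'];X=np.asarray(X,float)
    if name=='wrist':
        p,o=pose; T=np.eye(4);T[:3,:3]=Ro.from_euler('xyz',o).as_matrix();T[:3,3]=p
        M=np.linalg.inv(T@P['hand_eye']); c=M[:3,:3]@X+M[:3,3]
    else: c=P['R']@X+P['t']
    u=c[:2]/c[2]; u=u*(1+P['k1']*(u@u)); return K[0,0]*u[0]+K[0,2],K[1,1]*u[1]+K[1,2]
def tri(a,b):
    (c1,d1),(c2,d2)=a,b; A=np.stack([d1,-d2],1); s=np.linalg.lstsq(A,c2-c1,rcond=None)[0]
    p=c1+d1*s[0];q=c2+d2*s[1]; return (p+q)/2,np.linalg.norm(p-q)
def cap(name,fn):
    pose=(bot.read_eef_pos(),bot.read_ee_rot()); im=bot.capture(name)[:,:,::-1].copy(); cv2.imwrite('pics/'+fn,im); return im,pose
E
python3 - <<'E'
import cv2
a=cv2.imread('pics/a_scene.png');cv2.imwrite('pics/b1.png',cv2.resize(a[160:320,130:450],None,fx=2.5,fy=2.5,interpolation=cv2.INTER_CUBIC)*1)
a=cv2.imread('pics/a_side.png');cv2.imwrite('pics/b2.png',cv2.resize(a[130:350,180:400],None,fx=2.7,fy=2.7,interpolation=cv2.INTER_CUBIC))
E
```

```text
(no output)
```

View pics/b1.png

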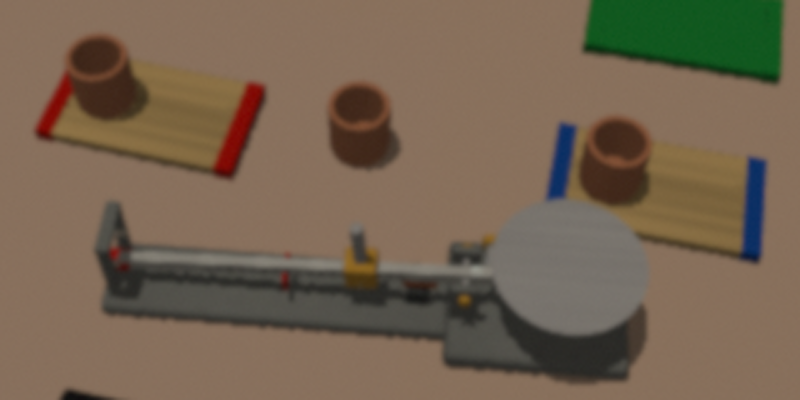

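View pics/b2.png

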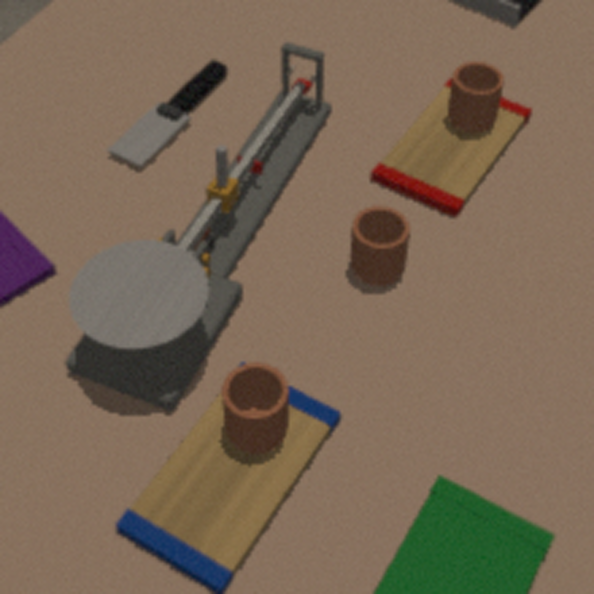

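```bash
python3 - <<'E'
from h import *
np.set_printoptions(precision=4,suppress=True)
S=lambda x,y:(x/2.5+130-.3,y/2.5+160-.3)
D=lambda x,y:(x/2.7+180-.3,y/2.7+130-.3)
for n,s,d,z in [('cup rim',S(360,106),D(380,230),.064),('pan',S(568,265),D(140,293),.09),('knobtop',S(356,231),D(222,152),.128),('guard top',S(112,205),D(302,50),.096),
  ('heavycup',S(99,60),D(475,84),.078),('lightcup',S(618,144),D(256,389),.078)]:
    print(n,onz('scene',s,z),onz('side',d,z),tri(ray('scene',s),ray('side',d)))
# stripes
for col in ('red','blue'):
  for n in('scene','side'):
    im=cv2.imread(f'pics/a_{n}.png').astype(int);b,g,r=im[...,0],im[...,1],im[...,2]
    m=((r>90)&(g<45)&(b<45)) if col=='red' else ((b>80)&(r<60)&(g<90))
    N,l,st,c=cv2.connectedComponentsWithStats(m.astype(np.uint8))
    for i in range(1,N):
      if st[i,4]>25:
        q=np.argwhere(l==i)[:,::-1].astype(np.float32); bx=cv2.minAreaRect(q)
        print(col,n,c[i],st[i,4],onz(n,c[i],.012),[onz(n,p,.014)[:2].round(4).tolist() for p in cv2.boxPoints(bx)])
E
```

```text
cup rim [ 0.4484 -0.0386  0.064 ] [ 0.4419 -0.0374  0.064 ] (array([ 0.4438, -0.0402,  0.0592]), np.float64(0.0020785892829283583))
pan [0.6035 0.1668 0.09  ] [0.5978 0.1663 0.09  ] (array([0.6003, 0.1658, 0.0866]), np.float64(0.0032492553047848123))
knobtop [ 0.6255 -0.0088  0.128 ] [ 0.6079 -0.0027  0.128 ] (array([ 0.616 , -0.0119,  0.115 ]), np.float64(0.0036970281008970925))
guard top [ 0.6166 -0.2227  0.096 ] [ 0.6345 -0.2237  0.096 ] (array([ 0.6268, -0.2149,  0.1081]), np.float64(0.007314540165364502))
heavycup [ 0.4488 -0.2907  0.078 ] [ 0.439  -0.2851  0.078 ] (array([ 0.4419, -0.2947,  0.0695]), np.float64(0.0005181830411589668))
lightcup [0.4606 0.2018 0.078 ] [0.4518 0.1998 0.078 ] (array([0.4547, 0.2001, 0.0732]), np.float64(0.00597556551670848))
red scene [152.1833 201.7667] 120 [ 0.461  -0.3431  0.012 ] [[0.4945, -0.3525], [0.4232, -0.3449], [0.4296, -0.3301], [0.5004, -0.3382]]
red scene [225.3374 211.1975] 243 [ 0.4573 -0.1579  0.012 ] [[0.5084, -0.1694], [0.3994, -0.162], [0.4045, -0.1448], [0.5128, -0.153]]
red side [370.0968 169.4194] 31 [ 0.4025 -0.3442  0.012 ]
[... 414 characters left out ...]
91], [0.4082, 0.3342], [0.4066, 0.3496], [0.5133, 0.3437]]
blue scene [537.6071 241.4583] 336 [0.4136 0.5842 0.012 ] [[0.414, 0.5349], [0.3961, 0.6335], [0.4195, 0.63], [0.4372, 0.5325]]
blue scene [556.9259 339.4074] 54 [0.6573 0.591  0.012 ] [[0.6498, 0.5836], [0.6476, 0.5957], [0.67, 0.5922], [0.6722, 0.5803]]
blue side [295.2991 280.3178] 107 [0.4184 0.1545 0.012 ] [[0.4447, 0.162], [0.446, 0.1461], [0.3924, 0.1494], [0.3917, 0.165]]
blue side [244.2242 333.1394] 330 [0.4553 0.337  0.012 ] [[0.5099, 0.3433], [0.5111, 0.3257], [0.4015, 0.3318], [0.4016, 0.3487]]
blue side [ 84.8909 400.6944] 504 [0.662  0.6131 0.012 ] [[0.667, 0.6517], [0.6818, 0.5748], [0.6534, 0.5744], [0.6405, 0.6506]]
```

```bash
python3 - <<'E'
from h import *
pi=np.pi
for n,p,o in [('look',[.54,-.14,.13],[pi,-.785,-.785]),('look2',[.54,-.14,.13],[pi,-.785,-1.0]),('cup+',[.445,-.039,.12],[pi,0,pi/2]),('cup-',[.445,-.039,.12],[pi,0,-pi/2]),('pan+',[.6,.166,.12],[pi,0,pi/2]),('pan-',[.6,.166,.12],[pi,0,-pi/2]),('kn0',[.615,-.01,.1],[pi,0,0]),('knfar',[.62,-.14,.1],[pi,0,0]),('L-',[.455,.29,.1],[pi,0,-pi/2]),('H-',[.455,-.2,.1],[pi,0,-pi/2]),('top',[.50,-.04,.30],[pi,0,0])]:
    q=bot.inverse_kinematics(p,o); print(n,None if q is None else np.round(q,2))
E
```

```text
look [-1.33  0.72  1.38  2.4  -0.94  0.1  -1.64]
look2 [ 0.71  0.48 -1.03  2.23  1.5   1.12  2.41]
cup+ [ 0.58  0.2  -0.62  2.14  0.15  0.84 -0.14]
cup- [-1.18  0.51  1.4   2.21 -0.63  0.95 -2.54]
pan+ [ 0.35  0.63 -0.91  1.72  0.56  1.07 -0.75]
pan- [ 0.53  0.85 -1.25  1.71  0.86  1.24  2.21]
kn0 [ 0.28  0.5  -0.41  1.77  0.24  0.93 -1.81]
knfar [ 0.37  0.51 -0.27  1.72  0.16  0.93 -1.54]
L- [ 0.33  0.72 -1.24  1.93  0.78  1.09  1.9 ]
H- [ 0.35  0.27 -0.03  2.07  0.01  0.81 -2.82]
top [ 0.5   0.07 -0.52  1.84  0.04  1.24 -1.6 ]
```

```bash
python3 - <<'E'
from h import *
pi=np.pi
bot.reach([.50,-.04,.30],[pi,0,pi/2])
im,p=cap('wrist','c1.png');print(bot.read_t(),p)
E
```

```text
2.525 (array([ 0.50000034, -0.04179469,  0.29975084]), array([-3.14119599e+00,  1.73180787e-04,  1.56765706e+00]))
```

View pics/c1.png

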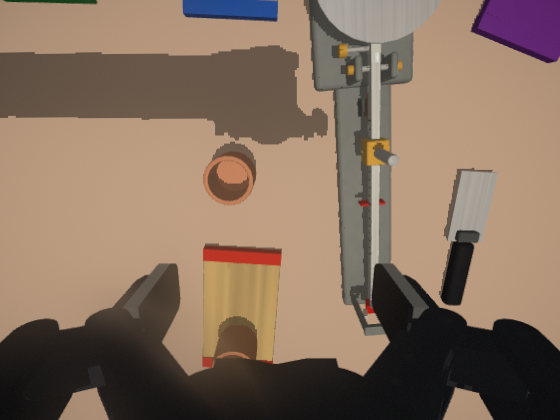

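The wrist view confirms the cup choice: an empty lone tumbler with its rim at (229,180). It also shows the red board's near stripe at (242,255), the poise block at (376,152) with the post top at (394,160), the limit tag at (371,202), and the beam along column ~375.

```bash
python3 - <<'E'
from h import *
np.set_printoptions(precision=4,suppress=True)
im=cv2.imread('pics/c1.png')
pose=(np.array([ 0.50000034, -0.04179469,  0.29975084]), np.array([-3.14119599e+00,  1.73180787e-04,  1.56765706e+00]))
w=lambda px,z:onz('wrist',px,z,pose)
hsv=cv2.cvtColor(im,cv2.COLOR_BGR2HSV)
m=((hsv[...,0]<11)&(hsv[...,1]>115)&(hsv[...,2]>60)).astype(np.uint8)
m[:140]=0;m[212:]=0;m[:,:195]=0;m[:,265:]=0
m=cv2.morphologyEx(m,cv2.MORPH_CLOSE,np.ones((3,3)))
cs,_=cv2.findContours(m,cv2.RETR_EXTERNAL,cv2.CHAIN_APPROX_NONE);c=max(cs,key=cv2.contourArea)
print(cv2.boundingRect(c),cv2.contourArea(c))
v=im.copy();cv2.drawContours(v,[c],-1,(0,255,0),1)
cv2.imwrite('pics/c2.png',cv2.resize(v[130:280,190:420],None,fx=3.4,fy=3.4,interpolation=cv2.INTER_CUBIC))
print('rim',w((229,180),.064))
print('post',w((394,160),.13),'block',w((376,152),.085),'tag',w((371.5,202),.06))
b,g,r=[im[...,i].astype(int) for i in range(3)]
mm=((r>110)&(g<45)&(b<45)).astype(np.uint8)
N,l,st,ce=cv2.connectedComponentsWithStats(mm)
for i in range(1,N):
  if st[i,4]>15:
    bx=cv2.boxPoints(cv2.minAreaRect(np.argwhere(l==i)[:,::-1].astype(np.float32)))
    print(ce[i],st[i],[w(q,.014)[:2].round(4).tolist() for q in bx])
mm=((b>110)&(g<110)&(r<60)).astype(np.uint8)
N,l,st,ce=cv2.connectedComponentsWithStats(mm)
for i in range(1,N):
  if st[i,4]>15:
    bx=cv2.boxPoints(cv2.minAreaRect(np.argwhere(l==i)[:,::-1].astype(np.float32)))
    print('b',ce[i],st[i],[w(q,.014)[:2].round(4).tolist() for q in bx])
E
```

```text
(238, 186, 5, 3) 2.0
rim [ 0.4443 -0.0406  0.064 ]
post [ 0.6123 -0.0099  0.13  ] block [ 0.6082 -0.0065  0.085 ] tag [ 0.6151 -0.0687  0.06  ]
[369.6389 309.4167] [366 306   9   7  36] [[0.6328, -0.2401], [0.6403, -0.2367], [0.6461, -0.2502], [0.6386, -0.2537]]
b [231.3945   7.4567] [ 183    0   94   18 1445] [[0.3901, 0.1497], [0.3923, 0.1668], [0.5011, 0.1612], [0.5001, 0.144]]
```

View pics/c2.png

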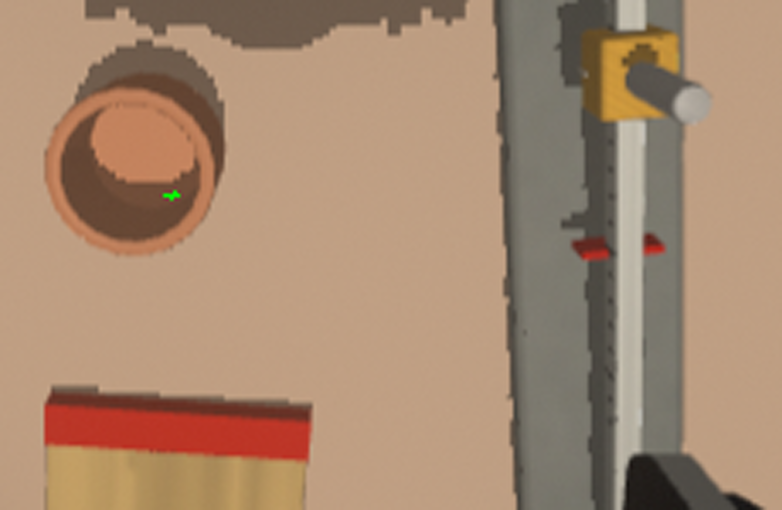

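```bash
python3 - <<'E'
from h import *
pi=np.pi
G=np.array([.628,-.224,.06])
for t in (.4,.6,-.6):
  for yaw in (0,-.4,.4):
    p=[.52,-.09,.11];o=[pi+t,0,yaw]
    q=bot.inverse_kinematics(p,o)
    print(t,yaw,None if q is None else np.round(q,2),Ro.from_euler('xyz',o).as_matrix()[:,2].round(2),np.round(proj('wrist',G,(p,o))),np.round(np.subtract(proj('wrist',G+[0,0,.018],(p,o)),proj('wrist',G,(p,o))),1))
E
```

```text
0.4 0 [ 0.68  0.44 -0.42  1.9  -0.26  0.97 -1.13] [ 0.    0.39 -0.92] [651.  16.] [ 33.3 -14.9]
0.4 -0.4 [ 0.68  0.35 -0.39  2.02 -0.38  0.8  -1.39] [ 0.15  0.36 -0.92] [511. -90.] [ 12.4 -28.6]
0.4 0.4 [ 0.66  0.51 -0.47  1.8  -0.11  1.12 -0.9 ] [-0.15  0.36 -0.92] [709. 179.] [39.5  8.2]
0.6 0 [ 0.76  0.52 -0.43  1.86 -0.4   1.07 -0.97] [ 0.    0.56 -0.83] [738. -11.] [ 38.2 -21.8]
0.6 -0.4 [ 0.8   0.41 -0.41  2.02 -0.61  0.85 -1.12] [ 0.22  0.52 -0.83] [ 550. -123.] [  6.  -34.6]
0.6 0.4 [ 0.72  0.63 -0.48  1.71 -0.2   1.26 -0.81] [-0.22  0.52 -0.83] [823. 198.] [51.1 13.2]
-0.6 0 [ 0.23  0.46 -0.57  1.99  0.9   1.18 -2.43] [ 0.   -0.56 -0.83] [388.  65.] [21.7 -3.4]
-0.6 -0.4 [ 0.2   0.55 -0.49  1.83  0.73  1.34 -2.62] [-0.22 -0.52 -0.83] [340. -19.] [ 22.7 -10.5]
-0.6 0.4 [ 0.34  0.36 -0.66  2.16  1.08  0.97 -2.22] [ 0.22 -0.52 -0.83] [406. 147.] [19.8  1.5]
```

```bash
cat >> h.py <<'E'
LP=[.52,-.09,.12];LO=[np.pi-.6,0,.15]
def look(fn):
    bot.reach(LP,LO); im,p=cap('wrist',fn); 
    cv2.imwrite('pics/z_'+fn,cv2.resize(im[20:220,250:510],None,fx=3,fy=3,interpolation=cv2.INTER_CUBIC)); print(bot.read_t(),p); return im,p
E
python3 -c "
from h import *
look('d1.png')"
```

```text
4.55 (array([ 0.52027817, -0.09025025,  0.12028053]), array([ 2.54152008e+00, -4.50115104e-04,  1.49480797e-01]))
```

View pics/d1.png

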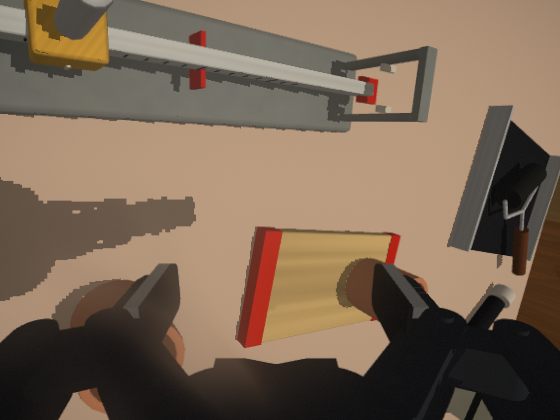

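View pics/z_d1.png

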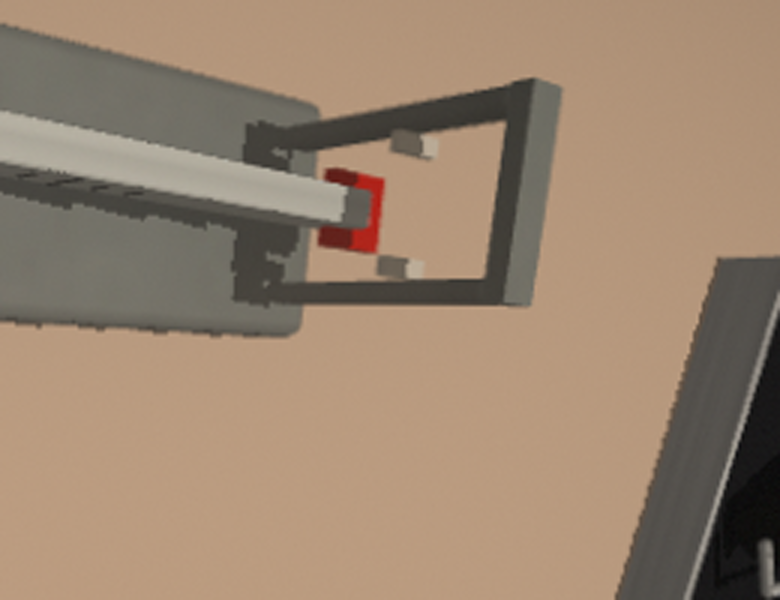

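The guard view shows the beam on the pan-high stop. The red pointer's end edge runs (382,180)–(378,250) in the crop, and the white marks are at (430,145) and (415,268). The cup grasp is next.

```bash
python3 - <<'E'
from h import *
np.set_printoptions(precision=4,suppress=True)
pd=(np.array([ 0.52027817, -0.09025025,  0.12028053]), np.array([ 2.54152008e+00, -4.50115104e-04,  1.49480797e-01]))
pc=(np.array([ 0.50000034, -0.04179469,  0.29975084]), np.array([-3.14119599e+00,  1.73180787e-04,  1.56765706e+00]))
C=lambda x,y:(x/3+250-.3,y/3+20-.3)
print('mark',onz('wrist',C(425,143),.06,pd),onz('wrist',C(412,268),.06,pd))
B=lambda x,y:(x/3.4+190-.35,y/3.4+130-.35)
print('red near corners c1',onz('wrist',B(46,404),.014,pc),onz('wrist',B(311,421),.014,pc))
print('rim',onz('wrist',B(131,171),.064,pc))
print('d1 corners',[onz('wrist',q,.014,pd)[:2] for q in [(258,227),(236,338),(399,235)]])
for n in('scene','side'): print(proj(n,[.6,.166,.09]))
pi=np.pi
bot.reach([.444,-.0415,.11],[pi,0,pi/2])
im,p=cap('wrist','e1.png');print(bot.read_t(),p, proj('wrist',[.444,-.0415,.064],p))
E
```

```text
mark [ 0.6504 -0.225   0.06  ] [ 0.6189 -0.2287  0.06  ]
red near corners c1 [ 0.3973 -0.148   0.014 ] [ 0.5074 -0.1559  0.014 ]
rim [ 0.4442 -0.0414  0.064 ]
d1 corners [array([ 0.5097, -0.1472]), array([ 0.408 , -0.1376]), array([ 0.4922, -0.3529])]
(np.float64(356.6448712291283), np.float64(264.23783760566295))
(np.float64(230.89966454329414), np.float64(237.81869446178982))
6.4167 (array([ 0.444 , -0.0414,  0.11  ]), array([3.1416, 0.0002, 1.5708])) (np.float64(276.9644641819007), np.float64(236.15239303405232))
```

View pics/e1.png

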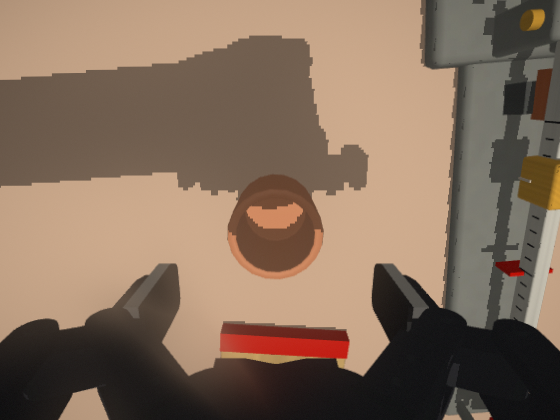

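```bash
python3 - <<'E'
from h import *
pi=np.pi
bot.move_linear([.4437,-.0412,.018],rate=.12)
print(bot.read_ft_force())
bot.command_gripper(.05)
print(bot.read_finger_gap(),bot.read_eef_pos(),bot.read_ft_force())
bot.move_linear([.4437,-.0412,.19],rate=.2)
print(bot.read_finger_gap(),bot.read_ft_force())
bot.reach([.600,.166,.19],[pi,0,pi/2])
print(bot.read_t(),bot.read_ft_force(),bot.read_eef_pos())
cap('side','f1.png');cap('scene','f2.png')
E
python3 -c "
import cv2
a=cv2.imread('pics/f1.png')[120:340,170:390];b=cv2.imread('pics/f2.png')[160:320,290:450]
cv2.imwrite('pics/f3.png',cv2.hconcat([cv2.resize(a,(400,400)),cv2.resize(b,(400,400))]))"
```

```text
[-0.42860226 -0.14661403  1.04630924]
0.059230791825849 [ 0.44453952 -0.04140492  0.01919578] [-1.35418307  0.56586823  6.18914307]
0.05935614544780919 [ 0.05388867 -0.07643713 -2.24824117]
9.725 [-0.21260174  0.81102304 -1.55283491] [0.5993822  0.16426678 0.18867936]
```

View pics/f3.png

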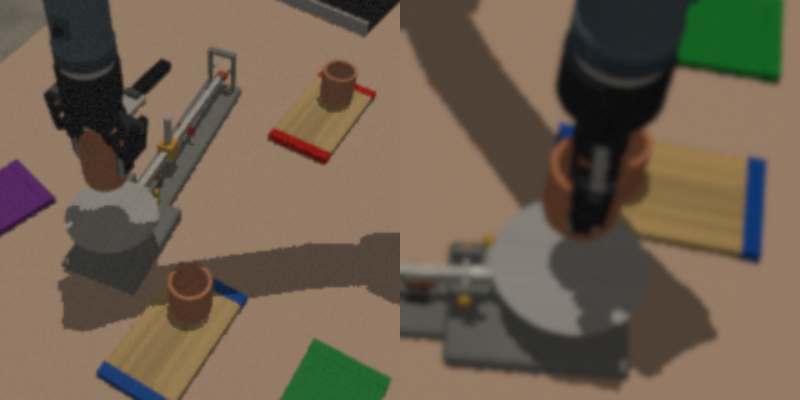

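The cup is held (gap 59 mm) above the pan, and the beam is unchanged. I'll lower it gently.

```bash
python3 - <<'E'
from h import *
pi=np.pi
bot.move_linear([.600,.166,.116],[pi,0,pi/2],rate=.12)
bot.dwell(.15);print(bot.read_ft_force(),bot.read_eef_pos())
r=bot.move_linear([.600,.166,.0965],rate=.02,force_limit=2.0)
print(r,bot.read_ft_force(),bot.read_eef_pos(),bot.read_t())
cap('side','g1.png')
E
python3 -c "
import cv2
a=cv2.imread('pics/g1.png')[140:290,170:320]
cv2.imwrite('pics/g2.png',cv2.resize(a,(600,600)))"
```

```text
[-0.0143782  -0.34047184 -1.79056338] [0.60088008 0.16660062 0.11730747]
True [-0.60354763  0.0870123   4.10039081] [0.6002039 0.1659643 0.0988715] 11.5417
```

View pics/g2.png

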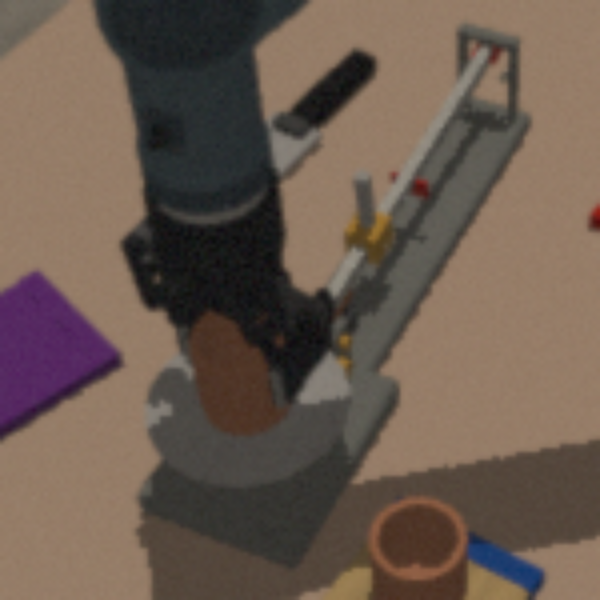

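```bash
python3 - <<'E'
from h import *
bot.move_linear([.600,.166,.0995],rate=.02)
print(bot.read_ft_force())
bot.command_gripper(.085)
print(bot.read_finger_gap(),bot.read_ft_force())
bot.move_linear([.600,.166,.20],rate=.2)
im,p=cap('wrist','h0.png')
look('h1.png')
E
```

```text
[ 0.66065082 -0.59562715  1.7618    ]
0.08512224807292972 [ 0.9746122  -0.07980414  0.29355404]
14.4167 (array([ 0.52017406, -0.08942579,  0.11967656]), array([2.54247468e+00, 4.05218989e-04, 1.51146157e-01]))
```

View pics/h0.png

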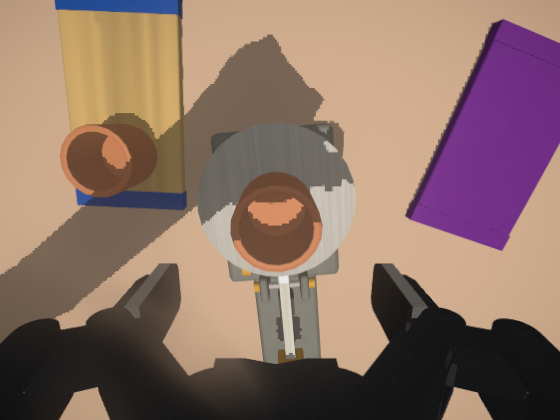

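View pics/z_h1.png

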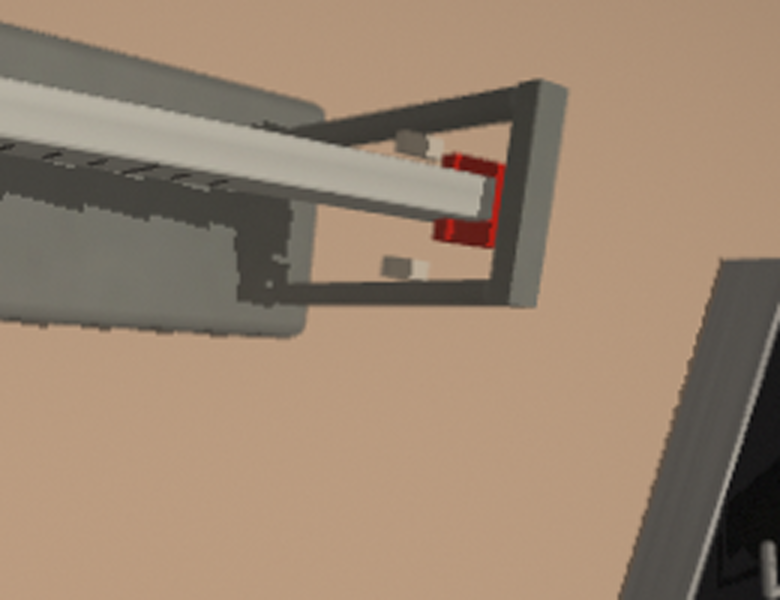

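The cup stands on the pan, fully inside it. The beam is on the pan-low stop, with the pointer at (500,205) in the crop. Next I'll straddle the poise post with open fingers.

```bash
python3 - <<'E'
from h import *
pi=np.pi
bot.command_gripper(.045)
bot.reach([.612,-.010,.165],[pi,0,.095])
bot.dwell(.2)
im,p=cap('wrist','i1.png');print(bot.read_t(),p,bot.read_finger_gap(),proj('wrist',p[0],p))
im,p=cap('side','i2.png')
E
python3 -c "
import cv2
a=cv2.imread('pics/i2.png')[130:260,200:330]
cv2.imwrite('pics/i3.png',cv2.resize(a,(600,600)))"
```

```text
15.7583 (array([ 0.609542  , -0.00836563,  0.1633447 ]), array([3.14132938, 0.0040838 , 0.09850412])) 0.04489319353881121 (np.float64(275.1179085869778), np.float64(267.5227223659943))
```

View pics/i1.png

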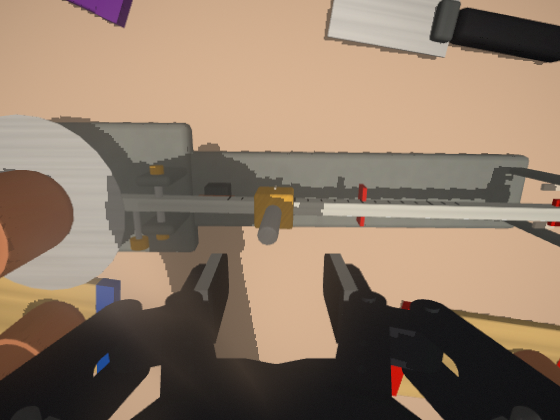

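View pics/i3.png

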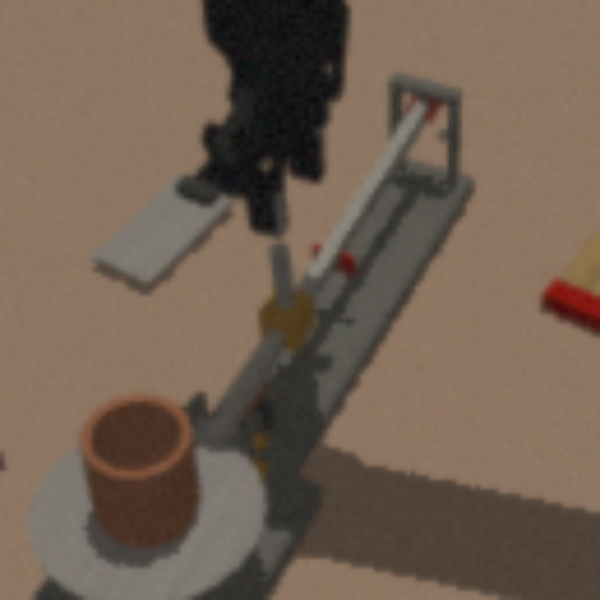

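The wrist view shows the post top at (268,237), the block at (274,207), the tag at (363,205), and the pointer at the right edge (557,210). The fingers are open on either side of the post column.

```bash
python3 - <<'E'
from h import *
np.set_printoptions(precision=4,suppress=True)
p=(np.array([ 0.609542  , -0.00836563,  0.1633447 ]), np.array([3.14132938, 0.0040838 , 0.09850412]))
w=lambda px,z:onz('wrist',px,z,p)
print('post',w((268,237),.1335),'block c',w((274,208),.0835),'tag',w((363,190),.066),w((362,222),.066))
print('pan',w((42,203),.08),'beam',w((340,209.5),.075),w((520,212),.085))
im=bot.capture('side')[:,:,::-1]
print(p)
E
```

```text
post [ 0.6136 -0.0039  0.1335] block c [ 0.6171 -0.0067  0.0835] tag [ 0.6329 -0.0723  0.066 ] [ 0.6079 -0.0759  0.066 ]
pan [0.6034 0.1603 0.08  ] beam [ 0.6184 -0.0553  0.075 ] [ 0.6318 -0.1813  0.085 ]
(array([ 0.6095, -0.0084,  0.1633]), array([3.1413, 0.0041, 0.0985]))
```

```bash
cat >> h.py <<'E'
U=np.array([.084,-.9965]); P0=np.array([.616,-.0055]); YAW=.086
def at(s,z=.105): 
    q=P0+U*(s-.035); return [q[0],q[1],z]
OR=[np.pi,0,YAW]
def push(s,fn,rate=.04,back=.0165,sgn=1):
    bot.move_linear(at(s+sgn*.0165),OR,rate=rate)
    bot.dwell(.1);f=bot.read_ft_force()
    bot.move_linear(at(s+sgn*(.0165-back)),OR,rate=.06)
    bot.dwell(.7)
    im,p=cap('wrist',fn); cap('side','s_'+fn); print(bot.read_t(),p,f,bot.read_finger_gap())
E
python3 - <<'E'
from h import *
bot.move_linear(at(.035,.165),OR,rate=.1)
bot.move_linear(at(.035),OR,rate=.06)
print(bot.read_ft_force(),bot.read_eef_pos())
bot.dwell(.1);cap('wrist','j0.png')
push(.07,'j1.png')
E
python3 -c "
import cv2
a=cv2.imread('pics/j0.png')[80:380];b=cv2.imread('pics/j1.png')[80:380]
cv2.imwrite('pics/j2.png',cv2.vconcat([a,b]))"
```

```text
[-0.19278887 -0.14790514  0.50880364] [ 0.61650512 -0.00539201  0.10553925]
20.175 (array([ 0.61896039, -0.04040157,  0.10501236]), array([ 3.14158916e+00, -4.71920168e-05,  8.59183636e-02])) [ 0.63854036 -0.08554014 -1.14150266] 0.045163333704689335
```

View pics/j2.png

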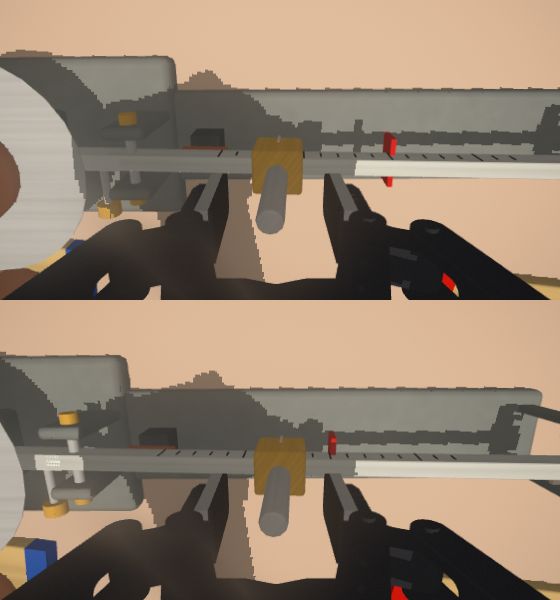

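```bash
python3 -c "
import cv2
a=cv2.imread('pics/i2.png')[130:220,230:320];b=cv2.imread('pics/s_j1.png')[130:220,230:320]
cv2.imwrite('pics/j3.png',cv2.resize(cv2.hconcat([a,b]),(800,400)))"
```

```text
(no output)
```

View pics/j3.png

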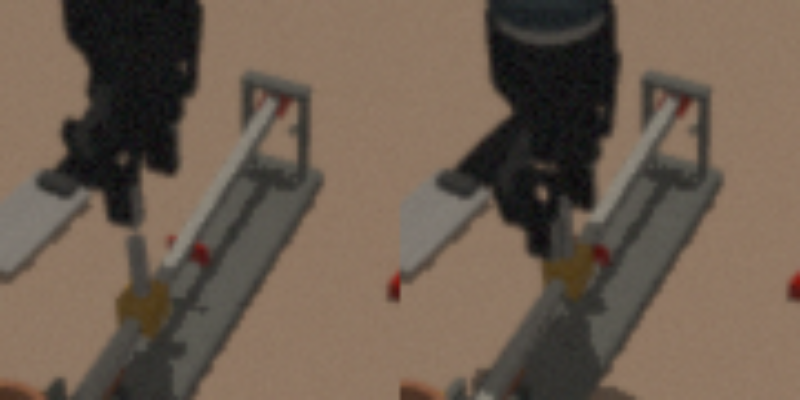

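```bash
cat >> h.py <<'E'
def redrow(fn):
    im=cv2.imread('pics/'+fn)[142:180,278:312].astype(float)
    w=np.clip(im[...,2]-1.6*im[...,1]-10,0,None); return (w.sum(1)@np.arange(142,180)/w.sum(), w.sum())
E
python3 - <<'E'
from h import *
print(redrow('a_side.png'),redrow('i2.png'),redrow('s_j1.png'))
b=redrow('s_j1.png')[0]
for i,s in enumerate((.083,.096,.109)):
    push(s,f'k{i}.png'); r=redrow(f's_k{i}.png'); print(s,r)
    if abs(r[0]-b)>1: break
E
```

```text
(np.float64(160.40852314474654), np.float64(272.19999999999993)) (np.float64(153.61739130434782), np.float64(22.99999999999997)) (np.float64(153.47187499999998), np.float64(63.99999999999997))
22.3917 (array([ 0.62003547, -0.05335722,  0.10499677]), array([-3.14156507e+00, -6.06888501e-06,  8.59519905e-02])) [-0.13500957  0.06634166  1.03645812] 0.045005067267931104
0.083 (np.float64(153.53023255813952), np.float64(42.99999999999998))
24.6083 (array([ 0.62114733, -0.0663047 ,  0.10500617]), array([-3.14157426e+00, -4.22982036e-05,  8.59382871e-02])) [-0.50057415  0.54050959 -0.92427676] 0.044951467911586274
0.096 (np.float64(153.15789473684214), np.float64(64.59999999999997))
26.825 (array([ 0.62220904, -0.07927717,  0.10498501]), array([-3.14157874e+00,  1.94595249e-05,  8.59599822e-02])) [-0.40217491 -0.05646209  0.11294571] 0.04498684379902601
0.109 (np.float64(157.36082474226808), np.float64(368.5999999999999))
```

```bash
python3 - <<'E'
from h import *
bot.move_linear(at(.109,.17),OR,rate=.15)
cap('wrist','l0.png')
look('l1.png')
E
```

```text
28.1583 (array([ 0.51986962, -0.08996016,  0.11943006]), array([2.54198589e+00, 1.55978908e-03, 1.50956986e-01]))
```

View pics/z_l1.png

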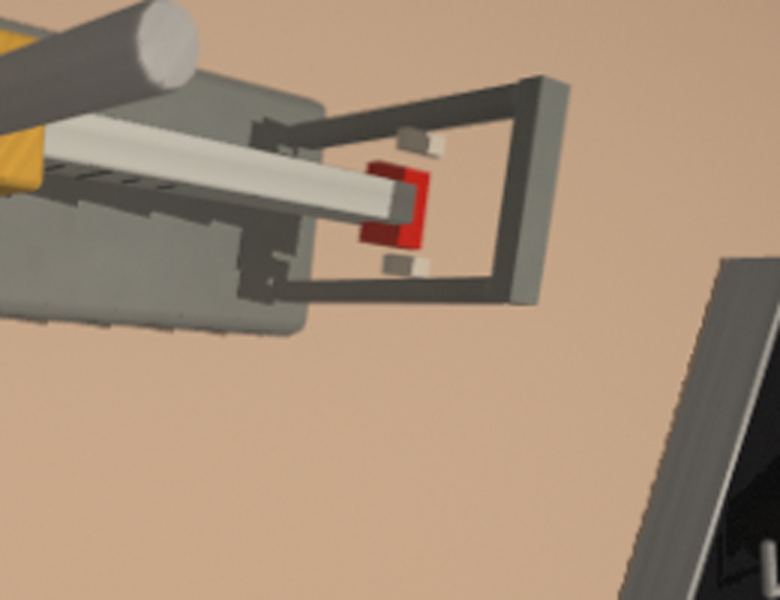

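View pics/l0.png

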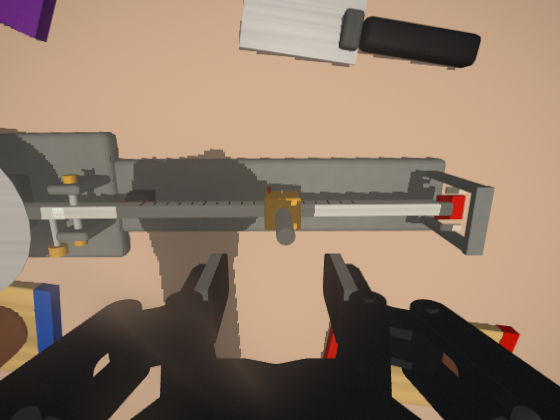

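```bash
python3 - <<'E'
from h import *
np.set_printoptions(precision=2,suppress=True)
poses={'d1':([ 0.52027817, -0.09025025,  0.12028053],[ 2.54152008e+00, -4.50115104e-04,  1.49480797e-01]),
'h1':([0.52017406, -0.08942579,  0.11967656],[2.54247468e+00, 4.05218989e-04, 1.51146157e-01]),
'l1':([ 0.51986962, -0.08996016,  0.11943006],[2.54198589e+00, 1.55978908e-03, 1.50956986e-01])}
for n,(p,o) in poses.items():
    p=np.array(p);o=np.array(o);im=cv2.imread(f'pics/{n}.png').astype(int)
    m=(im[...,2]>90)&(im[...,1]<60)&(im[...,0]<60); m[:, :350]=0;m[:,430:]=0;m[120:]=0;m[:60]=0
    # bright face right edge per row
    rows=[];
    for r in range(60,120):
        c=np.where(m[r])[0]
        if len(c)>3: rows.append((r,c.max()+.5,c.min()-.5))
    rows=np.array(rows);k=np.polyfit(rows[2:-2,0],rows[2:-2,1],1)
    edge=np.polyval(k,89.)
    # white marks
    w=(im.min(2)>130)&(im.max(2)-im.min(2)<30); w[:, :375]=0;w[:,400:]=0;w[112:]=0;w[:60]=0
    N,l,st,ce=cv2.connectedComponentsWithStats(w.astype(np.uint8))
    ms=[(ce[i],st[i,4]) for i in range(1,N) if st[i,4]>3]
    print(n,edge,ms, 'rows',rows[0,0],rows[-1,0])
    for th in (.06,.03,0,-.03,-.06):
        print('  ',th,proj('wrist',[.632,-.222,.06-.306*th],(p,o)))
E
```

```text
d1 376.05936051461526 [] rows 77.0 103.0
   0.06 (np.float64(366.78235035800986), np.float64(92.15473939252746))
   0.03 (np.float64(375.5741507722105), np.float64(91.40749063705861))
   0 (np.float64(384.85219457230653), np.float64(90.62248083287449))
   -0.03 (np.float64(394.65695964544926), np.float64(89.79690464382875))
   -0.06 (np.float64(405.0334086539317), np.float64(88.92769206541566))
h1 416.0434421693416 [(array([386.86,  80.71]), np.int32(370))] rows 72.0 101.0
   0.06 (np.float64(368.3733884982905), np.float64(92.40286238085126))
   0.03 (np.float64(377.2004854834517), np.float64(91.67250721500676))
   0 (np.float64(386.51583812411417), np.float64(90.90534430882997))
   -0.03 (np.float64(396.36008834284235), np.float64(90.09865063684815))
   -0.06 (np.float64(406.7783792170146), np.float64(89.24944818592728))
l1 390.8026449643946 [(array([377.19,  85.16]), np.int32(70))] rows 75.0 102.0
   0.06 (np.float64(368.2517519760412), np.float64(91.72164876873227))
   0.03 (np.float64(377.0994720254796), np.float64(90.984990442024))
   0 (np.float64(386.43743664996555), np.float64(90.21114377562458))
   -0.03 (np.float64(396.30652427055463), np.float64(89.39735301120378))
   -0.06 (np.float64(406.752148468046), np.float64(88.54060393952813))
```

The fitted tilt is about +0.016 (poise slightly too far out), so I'll nudge it inward by about 2.5 mm.

```bash
cat >> h.py <<'E'
def tilt(fn):
    im,(p,o)=look(fn); im=im.astype(int)
    m=(im[...,2]>90)&(im[...,1]<60)&(im[...,0]<60); m[:, :350]=0;m[:,430:]=0;m[120:]=0;m[:60]=0
    rows=np.array([(r,np.where(m[r])[0].max()+.5) for r in range(60,120) if m[r].sum()>3])
    k=np.polyfit(rows[2:-2,0],rows[2:-2,1],1); e=np.polyval(k,89.)-9.27
    ths=np.linspace(-.06,.06,25); u=np.array([proj('wrist',[.632,-.222,.06-.306*t],(p,o))[0] for t in ths])
    th=np.interp(-e,-u,ths); print('tilt',th,'t',bot.read_t()); return th
def push2(s,sgn,rate=.03):
    bot.reach(at(s,.165),OR); bot.move_linear(at(s),OR,rate=.12)
    bot.move_linear(at(s+sgn*.0165),OR,rate=rate); bot.dwell(.15); e=bot.read_eef_pos(); f=bot.read_ft_force(); g=bot.read_finger_gap()
    bot.move_linear(at(s),OR,rate=.06); bot.move_linear(at(s,.165),OR,rate=.15)
    print('along',(np.array(e)[:2]-P0)@U+.035,f,g)
E
python3 - <<'E'
from h import *
push2(.1065,-1); tilt('m1.png')
E
```

```text
along 0.09025351699781496 [-0.01656115 -0.46972722 -0.59222074] 0.045231559680081294
32.0083 (array([ 0.52005882, -0.09019771,  0.11952365]), array([2.54212810e+00, 1.35622441e-03, 1.50380622e-01]))
tilt -0.05215307878609184 t 32.0083
```

View pics/z_m1.png

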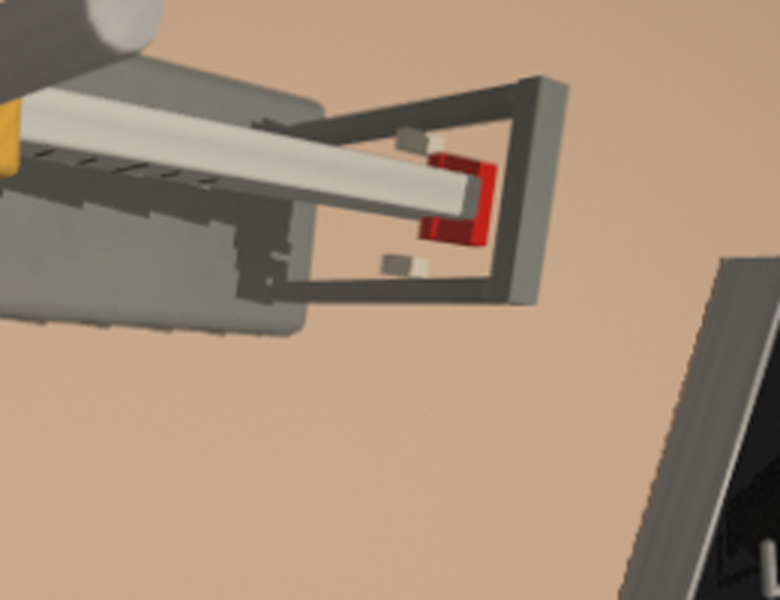

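The inward push overshot: the tilt is now −0.052, about 10.8 mm of travel. So the inward contact offset is 8.2 mm rather than 16.5 mm. I'll use the outward side, whose reference is known, and target 2.5 mm short of the last outward push.

```bash
cat >> h.py <<'E'
def push3(s,sgn,rate=.025):
    c=s+.004
    bot.reach(at(c,.165),OR); bot.move_linear(at(c),OR,rate=.12)
    bot.move_linear(at(s+(.0165 if sgn>0 else -.0082)),OR,rate=rate); bot.dwell(.25); e=bot.read_eef_pos(); f=bot.read_ft_force(); g=bot.read_finger_gap()
    bot.move_linear(at(c),OR,rate=.06); bot.move_linear(at(c,.165),OR,rate=.15)
    print('along',(np.array(e)[:2]-P0)@U+.035,f,g)
E
python3 - <<'E'
from h import *
push3(.1065,1); tilt('m2.png')
E
```

```text
along 0.12282074148394734 [-0.76184573 -0.08313816 -0.31257923] 0.045106492755405604
35.875 (array([ 0.51998437, -0.0902985 ,  0.11947526]), array([2.54202852e+00, 1.49163286e-03, 1.50216249e-01]))
tilt -0.009970582930372134 t 35.875
```

View pics/z_m2.png

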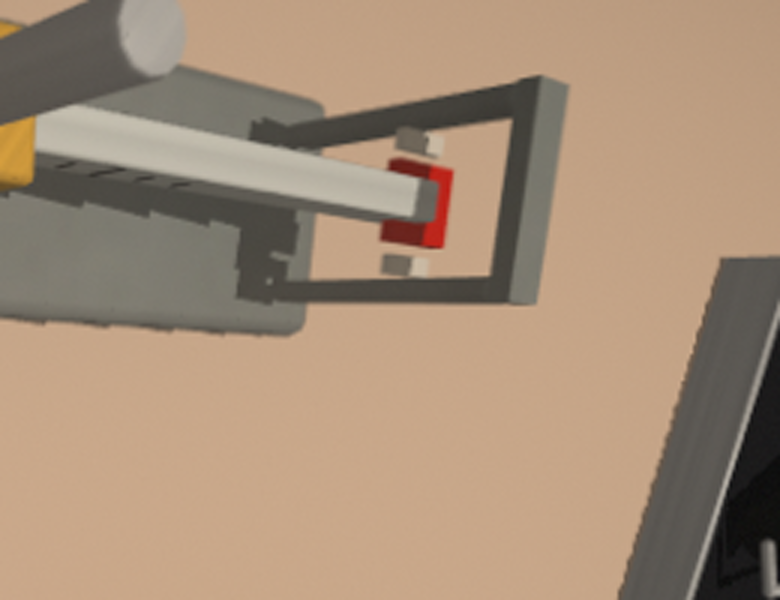

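```bash
python3 - <<'E'
from h import *
push3(.1078,1,rate=.02); tilt('m3.png')
E
```

```text
along 0.12404144710672195 [ 0.0517814  -0.09202424  1.07580298] 0.04492406659623197
39.9 (array([ 0.51994471, -0.09026031,  0.11947051]), array([2.54202742e+00, 1.46637041e-03, 1.50236363e-01]))
tilt -0.009329497325557953 t 39.9
```

View pics/z_m3.png

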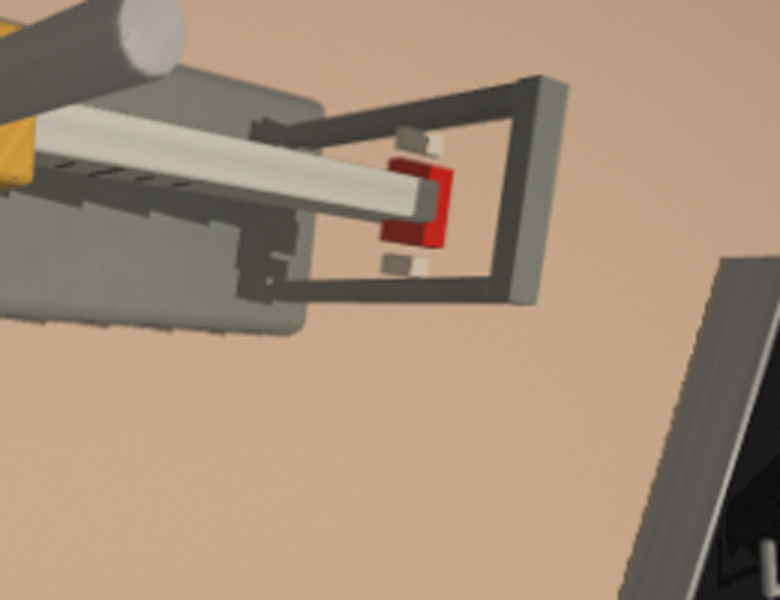

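```bash
python3 - <<'E'
from h import *
push3(.1092,1,rate=.02); tilt('m4.png')
E
```

```text
along 0.1255117235910348 [0.37208322 0.23928353 1.00545564] 0.04502542081138617
43.95 (array([ 0.52011938, -0.0903626 ,  0.11962111]), array([2.54200369e+00, 1.16011485e-03, 1.49929866e-01]))
tilt -0.008452450596379979 t 43.95
```

View pics/z_m4.png

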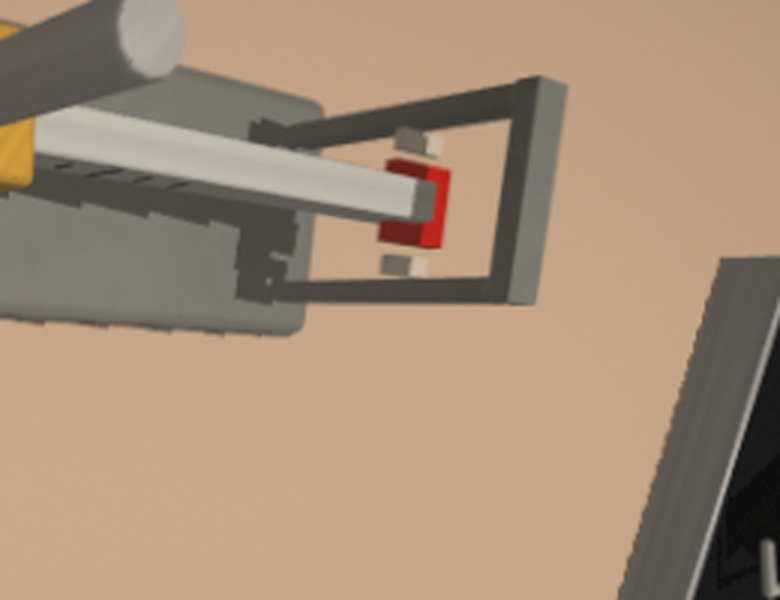

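The last two pushes left the pointer unchanged, so the finger isn't reaching the post where I assumed. I'll straddle it again and look directly.

```bash
python3 - <<'E'
from h import *
s=.1085
bot.reach(at(s,.175),OR); bot.dwell(.1); _,p0=cap('wrist','n0.png')
bot.move_linear(at(s),OR,rate=.12); bot.dwell(.15); _,p1=cap('wrist','n1.png')
print(p0,p1,bot.read_t())
E
python3 -c "
import cv2
a=cv2.imread('pics/n0.png')[100:300,100:500];b=cv2.imread('pics/n1.png')[100:300,100:500]
cv2.imwrite('pics/n2.png',cv2.resize(cv2.vconcat([a,b]),(600,600)))"
```

```text
(array([ 0.62007984, -0.07653687,  0.17323716]), array([-3.14036347,  0.00426348,  0.08879759])) (array([ 0.6233108 , -0.07874783,  0.10636541]), array([ 3.14111793e+00, -2.54486178e-03,  8.59831349e-02])) 45.7583
```

View pics/n2.png

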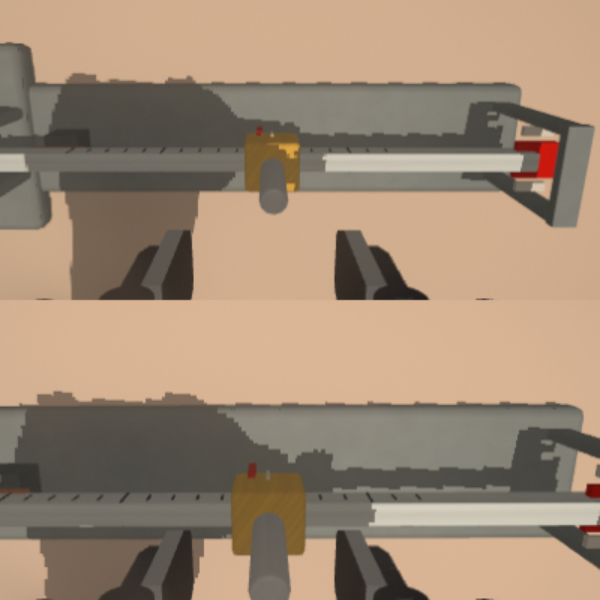

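The post stands about 2 mm outward of the finger centre, so it coasted after the earlier, faster pushes. This time I'll push very slowly.

```bash
python3 - <<'E'
from h import *
bot.move_linear(at(.1250),OR,rate=.04)
bot.move_linear(at(.1284),OR,rate=.006);bot.dwell(.2)
e=bot.read_eef_pos();print((np.array(e)[:2]-P0)@U+.035)
_,p=cap('wrist','o0.png')
bot.move_linear(at(.112),OR,rate=.08); bot.move_linear(at(.112,.17),OR,rate=.2); tilt('m5.png')
E
python3 -c "
import cv2
a=cv2.imread('pics/o0.png')[100:300,100:500];b=cv2.imread('pics/m5.png')[20:220,150:550]
cv2.imwrite('pics/o1.png',cv2.resize(cv2.vconcat([a,b]),(600,600)))"
```

```text
0.12832889183010518
48.8917 (array([ 0.51998549, -0.09041539,  0.11956795]), array([2.54188648e+00, 1.31892533e-03, 1.49799253e-01]))
tilt 1.3813210711999894e-05 t 48.8917
```

View pics/o1.png

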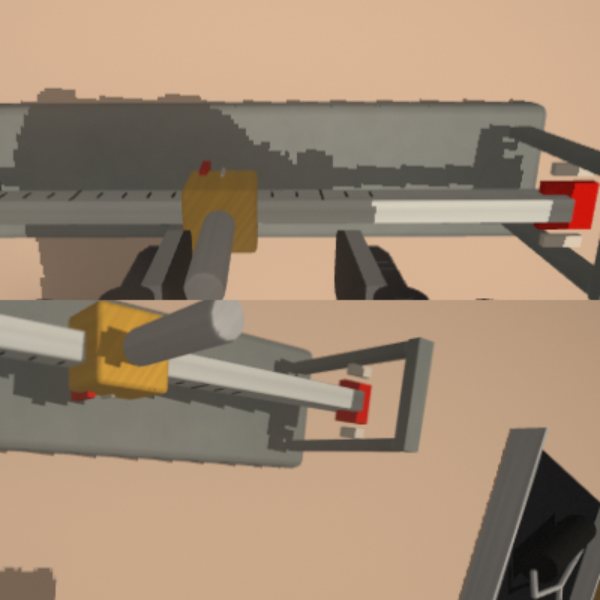

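The tilt now reads 0.000 with nothing touching the balance. The poise stands about 7 mm beyond the tag by image estimate, so the cup is heavy and goes to the red-ended board. I'll pick it up from the pan.

```bash
python3 - <<'E'
from h import *
pi=np.pi
bot.reach([.53,.03,.23],[pi,0,pi/2]); bot.command_gripper(.085)
bot.reach([.600,.166,.205],[pi,0,pi/2]); bot.dwell(.1)
im,p=cap('wrist','q1.png'); print(bot.read_t(),p,proj('wrist',[.6,.166,.149],p))
cap('side','q2.png')
E
```

```text
51.9667 (array([0.6002172 , 0.1637313 , 0.20495403]), array([-3.14152556e+00,  1.69533192e-03,  1.56817457e+00])) (np.float64(276.6386335594808), np.float64(227.3228677055254))
```

View pics/q1.png

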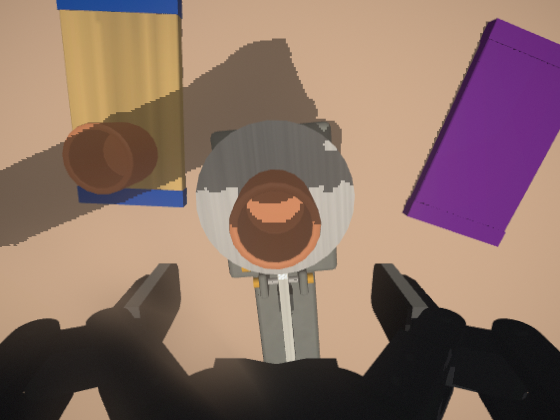

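The cup is centred between the fingers, with its rim at (275,224). I'll grasp it, lift it and carry it to the red-ended board.

```bash
python3 - <<'E'
from h import *
pi=np.pi
bot.move_linear([.5995,.166,.104],[pi,0,pi/2],rate=.13)
bot.command_gripper(.055)
print(bot.read_finger_gap(),bot.read_eef_pos(),bot.read_ft_force())
bot.move_linear([.5995,.166,.20],rate=.12)
print(bot.read_finger_gap(),bot.read_ft_force())
bot.reach([.4483,-.2093,.16],[pi,0,1.499])
bot.dwell(.1);print(bot.read_t(),bot.read_eef_pos(),bot.read_ft_force())
cap('side','r1.png');cap('scene','r2.png')
E
python3 -c "
import cv2
a=cv2.imread('pics/r1.png')[110:260,240:390];b=cv2.imread('pics/r2.png')[150:290,130:270]
cv2.imwrite('pics/r3.png',cv2.hconcat([cv2.resize(a,(400,400)),cv2.resize(b,(400,400))]))"
```

```text
0.05952858845308385 [0.60005466 0.16620446 0.10466295] [0.01837045 0.39827637 0.10030465]
0.05904437559243285 [ 0.49998864  0.83896964 -2.22451928]
55.8583 [ 0.44969009 -0.20775235  0.16028635] [-0.92467346  0.49666053 -1.06303495]
```

View pics/r3.png

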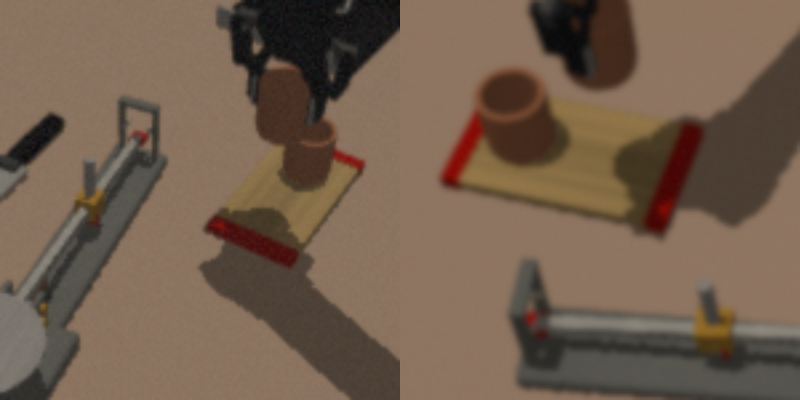

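```bash
python3 - <<'E'
from h import *
pi=np.pi
bot.move_linear([.4483,-.2093,.043],[pi,0,1.499],rate=.12)
bot.dwell(.15);f=bot.read_ft_force()
r=bot.move_linear([.4483,-.2093,.030],rate=.02,force_limit=3)
print(f,r,bot.read_eef_pos(),bot.read_ft_force(),bot.read_t())
bot.command_gripper(.085)
bot.move_linear([.4483,-.2093,.17],rate=.2)
im,p=cap('wrist','s1.png');cap('side','s2.png');cap('scene','s3.png')
print(bot.read_t(),p)
E
python3 -c "
import cv2
a=cv2.imread('pics/s2.png')[110:260,240:390];b=cv2.imread('pics/s1.png')
cv2.imwrite('pics/s4.png',cv2.hconcat([cv2.resize(a,(360,420)),b[:,60:460]]))"
```

```text
[-0.42366917  0.22032803 -1.73672164] True [ 0.44834477 -0.20940683  0.03448495] [-0.37027862 -0.67979529  4.85811335] 57.7167
59.0833 (array([ 0.44726179, -0.20896739,  0.16889578]), array([-3.13727596e+00, -1.26083388e-03,  1.49886714e+00]))
```

View pics/s4.png

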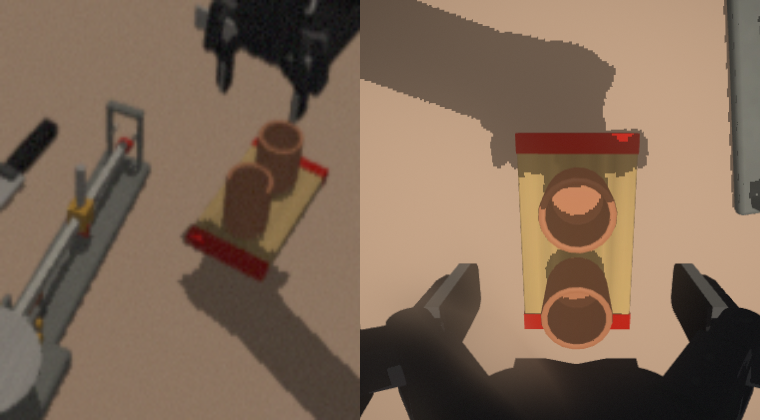

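View pics/s3.png

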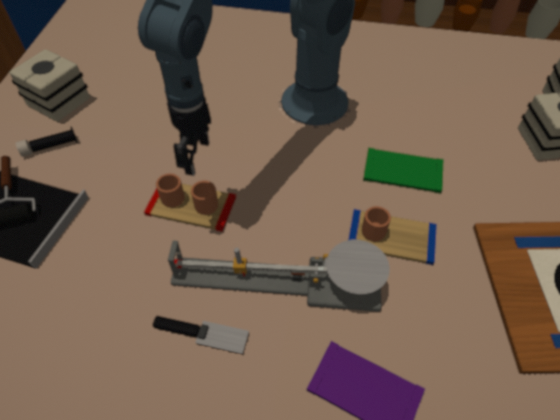

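The cup stands upright on the red-ended board beside the sorted cup. I'll check its spacing, then hand in.

```bash
python3 - <<'E'
from h import *
p=(np.array([ 0.44726179, -0.20896739,  0.16889578]), np.array([-3.13727596e+00, -1.26083388e-03,  1.49886714e+00]))
w=lambda x,y,z=.078:onz('wrist',(x-300,y),z,p)[:2]
a,b=w(578,214),w(577,318); print(a,b,np.linalg.norm(a-b)); print('near corners',w(516,133,.014),w(640,133,.014))
bot.job_done(); print(bot.read_t())
E
```

```text
[ 0.44788864 -0.20776055] [ 0.44088362 -0.29628279] 0.08879896898212034
near corners [ 0.39696235 -0.14731766] [ 0.50701396 -0.15521754]
the job is handed in; nothing more can be done
the job is handed in; nothing more can be done
```

I weighed the cup, found it heavy, and moved it to the free place on the red-ended board. The job was handed in at about 59 s of the 72 s allowed.

- **Balance:** the final tilt reading was 0.000 rad with nothing touching the balance. I scaled it from the two stops, with the pointer at the white marks. I left the poise there.
- **Heavy or light:** by image estimate the poise stood about 7 mm beyond the red limit tag, at roughly 0.109 to 0.110 against 0.102. In the later side and scene pictures the tag also shows on the pan side of the poise.
- **Placing:** the cup stands upright, 88.8 mm from the sorted cup. The nominal spacing is 87 mm, and the difference is within picture accuracy. The sorted cups and the putty knife look unmoved.
- **Forces:** the highest wrist readings were about 6 N, at the first grasp and as a change when the cup met the pan. During the poise pushes they stayed about 1 N.

**What went wrong on the way:**
- The poise coasted after the quicker nudges, so one inward push went about 8 mm too far. Two later pushes stopped short of the post.
- A slow outward push then brought the beam level.
- The scene and side cameras disagreed by 5 to 8 mm on some heights and positions, and by up to 18 mm for the post and guard. I relied mainly on the wrist camera.
- I did not recheck the poise against the tag from close up after lifting the cup off the pan, only in the overview pictures.

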